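Rebuild the eccentric drive of an orbital shaker

TASK

Rebuild the shaker's eccentric drive: slide the tall spacer sleeve onto the upright pin until it sits flat on the bearing, then the thick washer flat on top of the spacer, and then pull the retainer fork fully across the stack to its end stop so that it holds the stack down. The pin stands off the hub's centre in a direction that has to be found, and its bearing and spring are delicate: never press or wedge a part against the pin or its seat with more than about 25 N. Leave the other things on the bench where they are.

Things in the scene. Friction and masses are not known exactly. Their poses are not given: they have to be found in the camera images.
- shaker: Shaker drive, fixed: grey base 170x94x30 mm with a round hub, 52 mm across; behind it two aluminium rails with a flat steel fork between them. Origin at bench height on the hub's axis, z up. Base x -53 to 117, y -47 to 47 mm; rails x 55 to 111, |y| 20 to 36, up to z 104 mm.
- pin_circle (a point): Point on the HUB's axis at the height of the pin's flat top, 112 mm up. The upright steel pin, 12 mm diameter, 1 mm rounded edge, stands on the hub 4.5 mm OFF this axis. The hub may stand at any angle, so the direction of the offset is not measured: see it or feel for it. The hub does not turn under light pushes.
- seat (a point): Point on the hub's axis at the height of the seat, 62 mm up: the upper face of the bearing (39 mm across, round the pin, already fitted). Hub, bearing and pin sit on one spring and give straight down only: they start to move at about 4 N, 1 N more per mm, hard stop after 8 mm (12 N).
- spacer: Spacer: plain aluminium sleeve 26 mm tall, 40 mm outside, 15 mm through bore (1.5 mm play all round on the pin), no lead-in, about 80 g, standing on the bench. Origin at the centre of its underside, z up. Seated on the bearing its origin is 62 mm above the bench, up to 3 mm less under the fork.
- washer: Washer: flat steel ring 8 mm thick, 46 mm outside, 15 mm through bore, about 60 g, lying on the bench. Origin at the centre of its underside, z up. On the seated spacer its underside is 26 mm above the spacer's and its top 96 mm above the bench, 16 mm below the pin's top. Both parts start in front of the tall blue furnace, whose front is 0.42 m ahead of the robot.
- fork (a joint): How far the retainer fork has been pulled, in m: starts at 0 to 0.006, end stop (fully across) 0.080. It moves along the shaker's -x, towards and past the pin, and stays where left; about 2.5 N friction, 3 to 10 N more while its ramps press the stack down. Parts not fully home stop it.
- fork_tips (a point): Midway between the fork's two prong tips, at the level of its flat underside (93.5 mm up; plate 6 mm thick, 50 mm wide; slot 26 mm wide passes round the pin). Tip undersides are ramped up 4.5 mm over 14 mm. The flat underside is about 2.5 mm lower than the free stack's top, so crossing pushes the stack down.
- fork_tab (a point): Middle of the top of the fork's black upright tab, by which it is pulled: 10 mm thick along the slide (the shaker's x), 26 mm wide across it, 37 mm high (from the plate's top at 99.5 to 136.5 mm above the bench). At shaker x = 122 mm, y = 0 when the joint is 0.
- vial_1: Bystander: sample vial with black screw cap, 25 mm wide, 54 mm high; origin under its centre.
- crucible_1: Bystander: white porcelain crucible, 36 mm wide, 30 mm high; origin under its centre.
- vial_4: Bystander: small sample vial with green screw cap, 20 mm wide, 42 mm high; origin under its centre.
- beaker_100: Bystander: clear beaker, 53 mm wide, 66 mm high; origin under its centre.

How it is judged:
By the outcome, as a careful person would: the job done as asked, in the order asked, and still so for the second after the job is handed in, with the robot touching nothing.
It also fails if it takes over 69 s, if anything falls off the work surface, if the arm or the gripper's body presses on something with over 40 N, if the wrist force passes 120 N, or if a joint passes its speed limit or range.

ROBOT

A 7-joint arm with a two-finger parallel gripper is mounted at the origin on a cart in front of the work surface, level with it; the furniture and walls round the work are solid. World frame = base frame: x ahead of the robot, y to its left, z up, the work surface at z = 0. Lengths are in m, angles in rad, forces in N, time in s.
With the tool pointing down it reaches from about 0.4 to 0.875 m from the base axis. Payload 19.3 kg.
Tool frame: the origin (TCP) lies at the very end of the fingers, on their centre line; the grasp point (between the pads) lies 19 mm behind it; z points along the fingers, y is the line along which they close (so a half turn about z gives the same grasp; the last joint's range is limited). The gripper opens to 85 mm and grips with 20 to 120 N. Pads are 22 mm wide; open, the fingers measure 114 mm over their backs; the gripper's body (76 mm by 85 mm) begins 54 mm behind the grasp point. The pads swing forward as they close: fully open they stand 13 mm farther back than shut.
Start: joints at [1.129, 0.521, -0.036, 1.599, 0.021, 1.021, -0.113], TCP at [0.227, -0.582, 0.195] pointing down, gripper open.
Joint ranges: [-2.91, 2.91], [-0.3, 2.13], [-1.5, 1.42], [0.17, 2.43], [-1.26, 4.41], [0.16, 1.93], [-2.52, 2.52]. Speed limits (rad/s): [1.89, 1.89, 2.39, 2.39, 3.01, 3.01, 3.01].

INTERFACE

Orientations are given as [roll, pitch, yaw] about the fixed x, y, z axes, in that order (R = Rz(yaw) Ry(pitch) Rx(roll)).
In Python, from workcell import monitor, optics, job_done gives the robot as it stands.
- The arm moves only by the shell command python3 -m handwheel 'ROWS' [FORCE]. ROWS is JSON, a list of rows, each an object of numbers: "dx", "dy", "dz": the shift along the tool's x, y, z in cm; "wx", "wy", "wz": the turn, a rotation vector about the tool's x, y, z in rad; "claw": the opening in per cent of the stroke, from 0 (shut) to 100 (fully open). A call has 1 to 8 rows; each row shifts and turns the commanded pose from where the row before left it, along the tool's axes as they then stand; what a row does not reach is not made up. A row lasts 1/8 s, in which the tool goes at most 62.5 mm and 10.7 degrees, less where a joint would pass 70% of its speed; a pose out of reach is approached as far as the arm can. A call with a gripper value outside its range is refused whole. The fingers move at their own pace and stop on an object; FORCE is the grip in N (left out, the last holds). Time passes only in rows, so rows that do not move let the fingers close. It gives the time, the measured TCP pose, the force, the opening and the grip force at its end, in the units of the state.
- monitor.observe(): the state, without advancing time (a new reading comes with each control period).
- optics.grab_frame(name): name is "scene" or "side" or "wrist"; returns a dict with "frame" (384x512x3 uint8, blue, green, red), "fovy" (degrees; the focal length in pixels is half the picture's height over the tangent of half this angle, whatever the lens; pixels are square), "cx", "cy" (the principal point, pixels), "k1" (the pictures are not rectified: a ray, as slopes to the right and down, at radius r is drawn at 1 + k1 r^2 times it, then the intrinsics apply), "R" (3x3) and "t" (3): a world point X has camera coordinates R X + t. Camera axes: x right, y down, z forward; pixel columns grow to the right and rows downward; lengths in m; the calibration is good to about 2 mm. A picture is of the moment at which its call begins. There is no depth.
- job_done(): hands the job in; it is judged then, once.
Trained networks look in the newest picture that a camera, given by its name, has taken for a name from the list of things; names that differ only in an ending like _2 or _b are one class to them, and where a whole thing is asked for, a point or a joint stands for the part that bears it (a point fixed in the world has none). Each returns a list of dicts, best first, with "p" (0 to 1); they miss things now and then, are a little off and sometimes report something else, mostly with a low value. They report only what shows in the picture. A call takes as long as a camera call.
- optics.masks_of(name, camera): "region" (384x512 bool, what is visible of it) and "rect" ([left, top, width, height] in pixels, round what is visible of it).
The state is a dict: "clock": time; "qpos": joint angles; "qd": joint speeds; "joint_efforts": joint torques, N m; "position": TCP position; "tool_rot": TCP orientation; "force": force on the tool from outside, world axes, zero at the start; "moment": the same for the moment, N m; "grip_width": finger opening in m; "finger_force": force on a finger pad.
Only numpy, scipy, OpenCV 4.12 (cv2) and the standard library are available. Lean on these libraries where they do the work, as an engineer would, in place of code of your own. Each camera call takes 0.05 s, during which the arm holds its last target. There are 200 camera calls.

## Working session

There is one attempt and no reset: what is moved stays moved. The work goes in short steps, Python scripts to look and compute and a shell command to move; the robot and the scene stay as the last step left them, time stands still between calls to the robot, and variables do not carry over. Pictures are saved under pics/ and viewed, at most 10 in all, crops included, and the job is handed in when it is done.

```bash
mkdir -p pics
cat > h.py <<'E'
import numpy as np, cv2
from workcell import monitor, optics, job_done
def K(f):
    F=192/np.tan(np.radians(f["fovy"])/2); return np.array([[F,0,f["cx"]],[0,F,f["cy"]],[0,0,1.]])
def undist(f,pts):
    p=np.array(pts,float).reshape(-1,1,2)
    return cv2.undistortPoints(p,K(f),np.array([f["k1"],0,0,0.])).reshape(-1,2)
def on_plane(f,px,z):
    n=undist(f,px); R=np.array(f["R"]);t=np.array(f["t"]);c=-R.T@t
    d=np.c_[n,np.ones(len(n))]@R
    return c+d*((z-c[2])/d[:,2])[:,None]
def proj(f,X):
    X=np.array(X,float).reshape(-1,3)
    return cv2.projectPoints(X,cv2.Rodrigues(np.array(f["R"]))[0],np.array(f["t"],float),K(f),np.array([f["k1"],0,0,0.]))[0].reshape(-1,2)
E
cat > a.py <<'E'
from h import *
s=monitor.observe(); print({k:np.round(v,3).tolist() for k,v in s.items()})
for c in ["scene","side","wrist"]:
    f=optics.grab_frame(c); cv2.imwrite(f"pics/{c}0.png",f["frame"])
    R=np.array(f["R"]);print(c,"cam",(-R.T@f["t"]).round(3),f["fovy"],f["k1"],"fwd",R[2].round(2))
    for n in ["shaker","spacer","washer","fork","fork_tab","vial_1","crucible_1","vial_4","beaker_100"]:
        for m in optics.masks_of(n,c)[:2]:
            if m["p"]<.3: continue
            r=m["rect"];b=[r[0]+r[2]/2,r[1]+r[3]]
            print(c,n,round(m["p"],2),r,"bottom@z0",on_plane(f,[b],0)[0,:2].round(3))
E
python3 a.py
python3 - <<'E'
import cv2,numpy as np
a=[cv2.imread(f"pics/{c}0.png") for c in("scene","side")]
cv2.imwrite("pics/both0.png",cv2.resize(np.vstack(a),(400,600)))
E
```

```text
{'clock': 0.0, 'qpos': [1.129, 0.522, -0.036, 1.6, 0.021, 1.021, -0.113], 'qd': [0.0, -0.0, -0.0, -0.0, -0.0, 0.0, -0.001], 'joint_efforts': [0.001, -92.712, 1.98, -36.993, 0.018, 0.008, 0.0], 'position': [0.227, -0.582, 0.194], 'tool_rot': [-3.14, 0.0, 0.372], 'force': [-0.55, 0.021, -0.916], 'moment': [-0.01, 0.015, -0.005], 'finger_force': 0.0, 'grip_width': 0.085}
scene cam [-0.086 -0.798  0.543] 48.761146447756865 -0.0648580893455328 fwd [ 0.55  0.72 -0.43]
scene shaker 0.72 [218.8, 179.7, 89.2, 74.3] bottom@z0 [ 0.423 -0.177]
scene spacer 0.68 [254.9, 268.0, 17.5, 20.1] bottom@z0 [ 0.346 -0.271]
scene washer 0.64 [277.1, 297.5, 26.3, 18.7] bottom@z0 [ 0.332 -0.364]
scene fork 0.92 [266.3, 180.9, 40.0, 16.5] bottom@z0 [0.657 0.002]
scene fork_tab 0.55 [267.7, 178.5, 36.0, 18.4] bottom@z0 [0.657 0.005]
scene vial_1 0.31 [219.5, 178.5, 88.0, 78.1] bottom@z0 [ 0.417 -0.185]
scene crucible_1 0.8 [254.9, 299.4, 16.2, 19.3] bottom@z0 [ 0.289 -0.338]
scene vial_4 0.31 [219.5, 178.5, 88.0, 78.1] bottom@z0 [ 0.417 -0.185]
scene beaker_100 0.69 [154.2, 174.7, 17.4, 27.5] bottom@z0 [0.369 0.206]
side cam [-0.547 -0.117  0.766] 47.32343201468119 -0.01755014630051162 fwd [ 0.84  0.06 -0.54]
side shaker 0.6 [262.8, 185.8, 33.1, 58.5] bottom@z0 [ 0.375 -0.12 ]
side spacer 0.77 [320.8, 238.7, 17.2, 14.8] bottom@z0 [ 0.345 -0.253]
side washer 0.45 [361.3, 248.4, 12.9, 12.1] bottom@z0 [ 0.323 -0.35 ]
side crucible_1 0.46 [353.5, 256.1, 18.7, 10.8] bottom@z0 [ 0.298 -0.334]
side beaker_100 0.67 [139.0, 214.3, 12.0, 26.4] bottom@z0 [0.368 0.249]
wrist cam [ 0.289 -0.559  0.374] 58.5216187042084 -0.10002814658774195 fwd [-0.24 -0.1  -0.97]
wrist crucible_1 0.7 [17.9, 0.0, 43.5, 28.7] bottom@z0 [ 0.28 -0.32]
```

Run:
```python
import cv2,numpy as np
a=cv2.imread("pics/scene0.png")[150:340,130:390];b=cv2.imread("pics/side0.png")[160:290,120:400]
cv2.imwrite("pics/c0.png",np.vstack([cv2.resize(a,(480,350)),cv2.resize(b,(480,223))]))
```

```text
(no output)
```

View pics/both0.png

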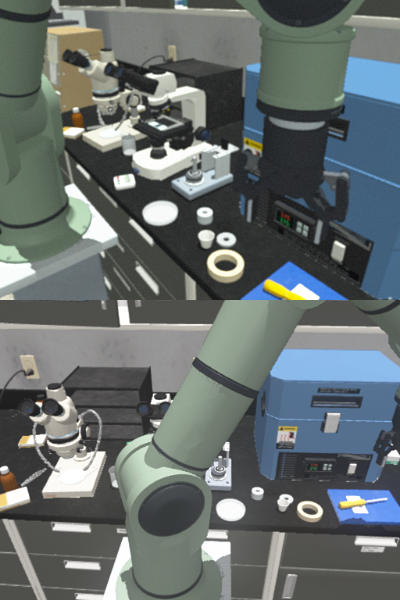

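View pics/c0.png

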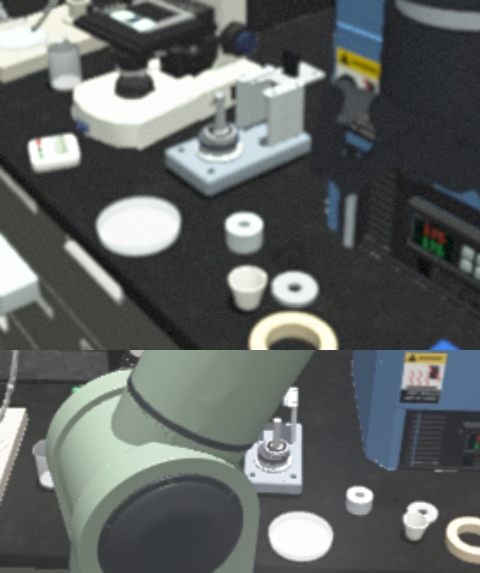

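The pictures show the pin at scene px (249,203), the spacer at (262,278), the washer at (290,307) and the crucible beside the washer at (263,308). The furnace corner is near scene px (311,258). I'll triangulate rough positions.

```bash
cat >> h.py <<'E'
def tri(f1,p1,f2,p2):
    P=[np.c_[np.array(f["R"]),np.array(f["t"])] for f in (f1,f2)]
    X=cv2.triangulatePoints(P[0],P[1],undist(f1,[p1]).T,undist(f2,[p2]).T).ravel()
    return X[:3]/X[3]
def delta(X,yaw=None):
    "print tool-axis shift (cm) to bring TCP to X, and wz to reach yaw"
    s=monitor.observe(); R=cv2.Rodrigues(np.zeros(3))[0]
    from scipy.spatial.transform import Rotation as Ro
    R=Ro.from_euler("xyz",s["tool_rot"]).as_matrix()
    print("pos",np.round(s["position"],4),"rot",np.round(s["tool_rot"],4),"t",round(s["clock"],2),"shift cm",(R.T@(np.array(X)-s["position"])*100).round(2), "wz",None if yaw is None else round(s["tool_rot"][2]-yaw,3))
E
python3 - <<'E'
from h import *
f=optics.grab_frame("scene");g=optics.grab_frame("side")
for n in["spacer","washer","crucible_1","shaker"]:
    c=[]
    for k,q in(("scene",f),("side",g)):
        m=optics.masks_of(n,k)[0]["region"]; y,x=np.nonzero(m); c.append((x.mean(),y.mean()))
    print(n,c,tri(f,c[0],g,c[1]).round(3))
# pin top: side crop (277,421)->
print("pin",tri(f,(249,202.7),g,(120+277*280/480,160+(421-350)*130/223)), on_plane(f,[(249,202.7)],.112),on_plane(g,[(120+277*280/480,160+(421-350)*130/223)],.112))
print("furn corner",on_plane(f,[(311,258),(311,270)],0), on_plane(g,[(120+363*280/480,160+(455-350)*130/223)],0))
# tab top scene crop (290,55); base corners front (210,190),(310,148),(165,155)
s=260/480
print("tab",on_plane(f,[(130+291*s,150+54*s)],.1365))
print("base",on_plane(f,[(130+210*s,150+186*s),(130+312*s,150+140*s),(130+166*s,150+152*s)],.03))
delta([.34,-.28,.25],.6)
E
```

```text
spacer [(np.float64(262.1140350877193), np.float64(276.2865497076023)), (np.float64(329.1913875598086), np.float64(247.57416267942583))] [ 0.357 -0.252  0.012]
washer [(np.float64(289.39275766016715), np.float64(307.075208913649)), (np.float64(367.82828282828285), np.float64(253.46464646464648))] [ 0.341 -0.352  0.008]
crucible_1 [(np.float64(263.72360248447205), np.float64(305.31366459627327)), (np.float64(361.9345238095238), np.float64(261.1607142857143))] [ 0.298 -0.329  0.02 ]
shaker [(np.float64(264.98040397949956), np.float64(220.20711486282786)), (np.float64(281.7066974595843), np.float64(220.3387220939184))] [ 0.465 -0.123  0.033]
pin [ 0.42685813 -0.12245797  0.10686217] [[ 0.42233077 -0.12904375  0.112     ]] [[ 0.41749141 -0.12251667  0.112     ]]
furn corner [[ 0.49432012 -0.25689461  0.        ]
 [ 0.46247854 -0.28836744  0.        ]] [[ 4.88650033e-01 -2.70669811e-01 -1.11022302e-16]]
tab [[ 0.53670715 -0.13068572  0.1365    ]]
base [[ 0.37026572 -0.17449341  0.03      ]
 [ 0.53587842 -0.17421781  0.03      ]
 [ 0.37403229 -0.07747065  0.03      ]]
pos [ 0.227  -0.5823  0.1946] rot [3.1416 0.     0.3718] t 2.0 shift cm [ 21.51 -24.06  -5.54] wz -0.228
```

```bash
python3 -m handwheel '[{"dx":2.5,"dy":-2.7,"dz":-0.8},{"dx":3.7,"dy":-4.0,"dz":-0.8},{"dx":3.7,"dy":-4.0,"dz":-0.8},{"dx":3.7,"dy":-4.1,"dz":-0.8},{"dx":3.7,"dy":-4.1,"dz":-0.8},{"dx":3.7,"dy":-4.1,"dz":-0.8},{"dx":3.7,"dy":-4.1,"dz":-0.8},{"wz":-0.15}]' 40; python3 -m handwheel '[{"wz":-0.18},{"wz":-0.18},{}]'
cat > w.py <<'E'
from h import *
import sys
f=optics.grab_frame("wrist"); cv2.imwrite(f"pics/{sys.argv[1]}.png",f["frame"])
R=np.array(f["R"]);print("cam",(-R.T@f["t"]).round(3),R.round(2).tolist())
for n,z in [("shaker",0),("spacer",.013),("washer",.004),("fork",.1),("crucible_1",.015),("vial_1",.027),("vial_4",.02)]:
    for m in optics.masks_of(n,"wrist")[:1]:
        if m["p"]>.25:
            y,x=np.nonzero(m["region"]);print(n,round(m["p"],2),m["rect"],on_plane(f,[(x.mean(),y.mean())],z)[0].round(4))
E
python3 w.py w1
```

```text
cam [ 0.289 -0.559  0.374] [[0.36, -0.93, 0.0], [-0.9, -0.35, 0.26], [-0.24, -0.1, -0.97]]
crucible_1 0.84 [18.5, 0.0, 43.9, 29.5] [ 0.2951 -0.3245  0.015 ]schema error: expected keys dx, dy, dz, wx, wy, wz, claw
schema error: expected keys dx, dy, dz, wx, wy, wz, claw
```

View pics/w1.png

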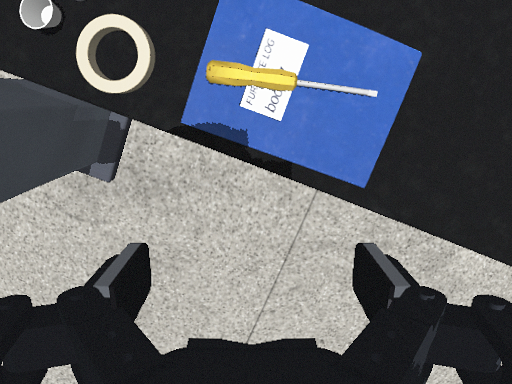

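The rows need every key, so nothing moved. This picture is still the start view: crucible at top left (38,10), fingers along the bottom. I'll send the move again with all keys.

```bash
python3 -m handwheel '[{"dx":2.5,"dy":-2.7,"dz":-0.8,"wx":0,"wy":0,"wz":0,"claw":100},{"dx":3.7,"dy":-4.0,"dz":-0.8,"wx":0,"wy":0,"wz":0,"claw":100},{"dx":3.7,"dy":-4.0,"dz":-0.8,"wx":0,"wy":0,"wz":0,"claw":100},{"dx":3.7,"dy":-4.1,"dz":-0.8,"wx":0,"wy":0,"wz":0,"claw":100},{"dx":3.7,"dy":-4.1,"dz":-0.8,"wx":0,"wy":0,"wz":0,"claw":100},{"dx":3.7,"dy":-4.1,"dz":-0.8,"wx":0,"wy":0,"wz":0,"claw":100},{"dx":3.7,"dy":-4.1,"dz":-0.8,"wx":0,"wy":0,"wz":0,"claw":100},{"dx":0,"dy":0,"dz":0,"wx":0,"wy":0,"wz":-0.15,"claw":100}]' 40; python3 -m handwheel '[{"dx":0,"dy":0,"dz":0,"wx":0,"wy":0,"wz":-0.18,"claw":100},{"dx":0,"dy":0,"dz":0,"wx":0,"wy":0,"wz":-0.18,"claw":100},{"dx":0,"dy":0,"dz":0,"wx":0,"wy":0,"wz":0,"claw":100}]'; python3 w.py w2
```

```text
clock: 3.4
position: [0.3604, -0.237, 0.2515]
tool_rot: [3.14, -0.001, 0.528]
force: [-0.1, -2.1, -0.3]
grip_width: 0.0856
finger_force: 0.0
clock: 3.78
position: [0.3587, -0.2402, 0.2507]
tool_rot: [3.141, -0.0, 0.881]
force: [-0.6, -0.5, -0.2]
grip_width: 0.0858
finger_force: 0.0
cam [ 0.401 -0.19   0.43 ] [[0.77, -0.64, -0.0], [-0.61, -0.74, 0.26], [-0.17, -0.2, -0.97]]
shaker 0.57 [167.0, 0.5, 167.9, 95.3] [ 0.4366 -0.1228  0.    ]
spacer 0.68 [240.4, 149.2, 33.0, 34.9] [ 0.3555 -0.2526  0.013 ]
washer 0.65 [275.8, 206.3, 37.2, 34.1] [ 0.3436 -0.3477  0.004 ]
crucible_1 0.92 [244.1, 221.8, 30.7, 34.9] [ 0.2945 -0.3331  0.015 ]
```

View pics/w2.png

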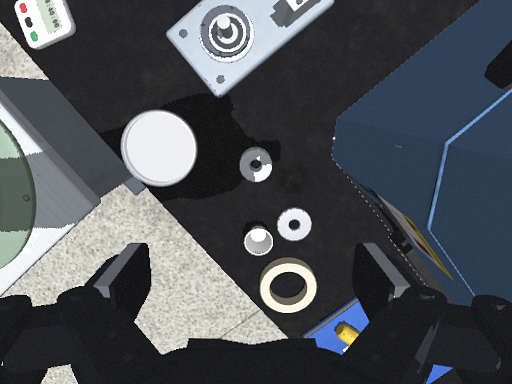

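The wrist view shows the hub at (225,33) with the pin top at (225,22), the spacer at (256,164) and the washer at (294,225), with the crucible to its left at (259,238). The furnace's front edge runs from about (333,157) to (400,245).

Run:
```python
from h import *
f=optics.grab_frame("wrist")
im=f["frame"]
print("furn",[on_plane(f,[(333,157),(365,200),(400,245)],z).round(3).tolist() for z in (0,.1)])
print("furn top-left",[on_plane(f,[(337,118)],z).round(3).tolist() for z in (0.2,.3)])
big=np.hstack([cv2.resize(im[130:260,225:325],None,fx=4,fy=4,interpolation=cv2.INTER_CUBIC),cv2.resize(im[0:104,175:275],(400,416),interpolation=cv2.INTER_CUBIC)[:520] if 0 else cv2.resize(im[0:130,175:275],None,fx=4,fy=4,interpolation=cv2.INTER_CUBIC)])
cv2.imwrite("pics/z2.png",big)
for n,z in(("spacer",.026),("washer",.008)):
    m=optics.masks_of(n,"wrist")[0]["region"].astype(np.uint8)
    cs,_=cv2.findContours(m,cv2.RETR_EXTERNAL,cv2.CHAIN_APPROX_NONE);c=max(cs,key=len)
    P=on_plane(f,c.reshape(-1,2),z)[:,:2].astype(np.float32)
    print(n,cv2.minEnclosingCircle(P))
    x,y,w,h=cv2.boundingRect(c);g=cv2.cvtColor(im,cv2.COLOR_BGR2GRAY)[y+8:y+h-8,x+8:x+w-8]
    yy,xx=np.nonzero(g<70);print("bore",on_plane(f,[(xx.mean()+x+8,yy.mean()+y+8)],z).round(4),len(xx))
```

```text
furn [[[0.436, -0.31, 0.0], [0.436, -0.384, 0.0], [0.437, -0.47, 0.0]], [[0.428, -0.282, 0.1], [0.428, -0.339, 0.1], [0.429, -0.405, 0.1]]]
furn top-left [[[0.438, -0.235, 0.2]], [[0.422, -0.215, 0.3]]]
spacer ((0.3571459650993347, -0.25089529156684875), 0.020847786217927933)
bore [[ 0.3571 -0.2505  0.026 ]] 71
washer ((0.3444109857082367, -0.3469873368740082), 0.023608949035406113)
bore [[ 0.3431 -0.3473  0.008 ]] 73
```

View pics/z2.png

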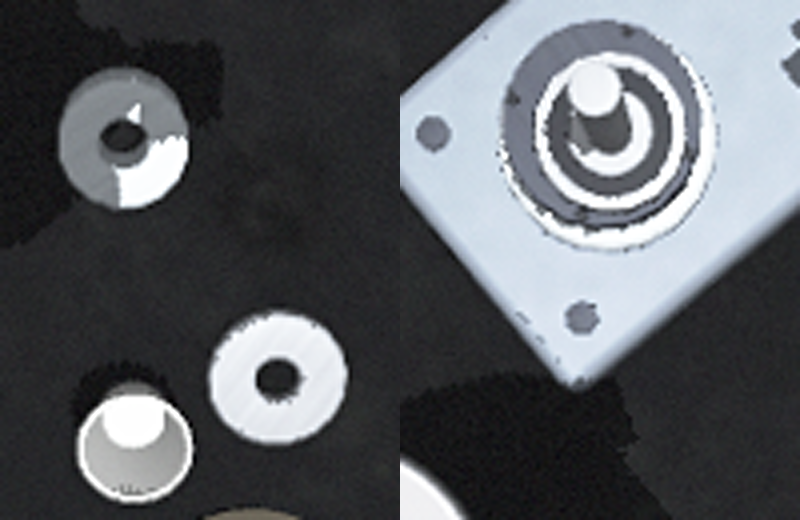

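```bash
python3 - <<'E'
from h import *
f=optics.grab_frame("wrist")
c=lambda x,y:((x-400)/4+175-.4,y/4-.4)
print("pin",on_plane(f,[c(597,87)],.112).round(4))
print("tape",on_plane(f,[(288,286)],.02).round(3), on_plane(f,[(259,286)],.02).round(3))
# bearing upper outer rim ellipse: left,right,top,bottom of outer ring in crop
e=[c(*p) for p in((501,110),(700,110),(603,20),(603,215))]
print("ring",on_plane(f,e,.062).round(4).tolist())
E
python3 -c "
from h import *
delta([.3571,-.2507,.003],.6); delta([.3571,-.2507,.06],.6)"
```

```text
pin [[ 0.4252 -0.1228  0.112 ]]
tape [[ 0.284 -0.409  0.02 ]] [[ 0.254 -0.384  0.02 ]]
ring [[0.4069, -0.1009, 0.062], [0.4453, -0.1331, 0.062], [0.4405, -0.1009, 0.062], [0.41, -0.1371, 0.062]]
pos [ 0.3587 -0.2401  0.2506] rot [-3.1415 -0.      0.8815] t 4.38 shift cm [-0.93  0.55 24.76] wz 0.281
pos [ 0.3587 -0.2401  0.2506] rot [-3.1415 -0.      0.8815] t 4.38 shift cm [-0.93  0.55 19.06] wz 0.281
```

```bash
python3 -m handwheel '[{"dx":0,"dy":0,"dz":2,"wx":0,"wy":0,"wz":0.14,"claw":100},{"dx":0,"dy":0,"dz":4,"wx":0,"wy":0,"wz":0.14,"claw":100},{"dx":-0.75,"dy":0.8,"dz":5,"wx":0,"wy":0,"wz":0,"claw":100},{"dx":0,"dy":0,"dz":5,"wx":0,"wy":0,"wz":0,"claw":100},{"dx":0,"dy":0,"dz":4,"wx":0,"wy":0,"wz":0,"claw":100},{"dx":0,"dy":0,"dz":3,"wx":0,"wy":0,"wz":0,"claw":100},{"dx":0,"dy":0,"dz":1.7,"wx":0,"wy":0,"wz":0,"claw":100},{"dx":0,"dy":0,"dz":0,"wx":0,"wy":0,"wz":0,"claw":100}]' 40; python3 -c "
from h import *
delta([.3571,-.2507,.003],.6)"
```

```text
clock: 5.38
position: [0.3565, -0.2505, 0.0028]
tool_rot: [-3.14, 0.001, 0.602]
force: [0.5, -0.7, 0.2]
grip_width: 0.0859
finger_force: 0.0
pos [ 0.3565 -0.2505  0.0028] rot [-3.1397e+00  9.0000e-04  6.0180e-01] t 5.38 shift cm [ 0.03  0.05 -0.02] wz 0.002
```

```bash
python3 -m handwheel '[{"dx":0,"dy":0,"dz":0,"wx":0,"wy":0,"wz":0,"claw":0},{"dx":0,"dy":0,"dz":0,"wx":0,"wy":0,"wz":0,"claw":0},{"dx":0,"dy":0,"dz":0,"wx":0,"wy":0,"wz":0,"claw":0},{"dx":0,"dy":0,"dz":0,"wx":0,"wy":0,"wz":0,"claw":0},{"dx":0,"dy":0,"dz":0,"wx":0,"wy":0,"wz":0,"claw":0},{"dx":0,"dy":0,"dz":0,"wx":0,"wy":0,"wz":0,"claw":0}]' 35; python3 -m handwheel '[{"dx":0,"dy":0,"dz":-3,"wx":0,"wy":0,"wz":0,"claw":0},{"dx":0,"dy":0,"dz":-5,"wx":0,"wy":0,"wz":0,"claw":0},{"dx":0,"dy":0,"dz":-5,"wx":0,"wy":0,"wz":0,"claw":0},{"dx":0,"dy":0,"dz":-1,"wx":0,"wy":0,"wz":0,"claw":0},{"dx":0,"dy":0,"dz":0,"wx":0,"wy":0,"wz":0,"claw":0}]'
python3 - <<'E'
from h import *
f=optics.grab_frame("wrist");im=f["frame"];cv2.imwrite("pics/w3.png",im)
delta([.4252,-.1228,.16],.6)
for m in optics.masks_of("spacer","wrist")[:2]: print(m["p"],m["rect"])
s=monitor.observe()
print(proj(f,[s["position"],np.array(s["position"])+[0,0,.02]]))
E
```

```text
clock: 6.12
position: [0.3571, -0.2509, 0.0036]
tool_rot: [-3.142, -0.0, 0.602]
force: [0.7, -0.3, -0.3]
grip_width: 0.0003
finger_force: 0.0
clock: 6.75
position: [0.3571, -0.2511, 0.1437]
tool_rot: [3.141, -0.0, 0.602]
force: [0.3, -0.2, -0.6]
grip_width: 0.0001
finger_force: 0.0
pos [ 0.3567 -0.2508  0.1429] rot [-3.141e+00  3.000e-04  6.017e-01] t 6.8 shift cm [12.89 -6.68 -1.71] wz 0.002
0.62 [288.4, 252.0, 16.3, 31.7]
0.59 [228.3, 156.8, 44.0, 44.0]
[[248.81863678 221.41419313]
 [248.575087   235.08921948]]
```

View pics/w3.png

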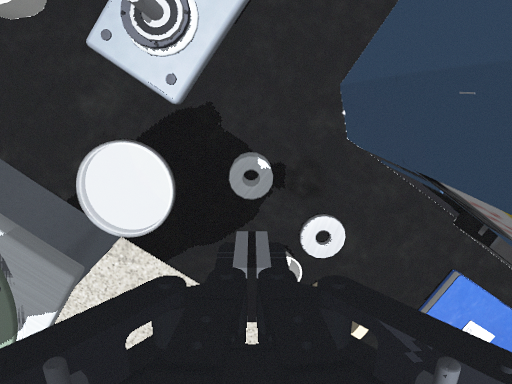

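The grasp missed: the spacer still stands at px (250,175). I'll re-measure it.

Run:
```python
from h import *
f=optics.grab_frame("wrist")
print(on_plane(f,[(250.5,174.5)],.026), on_plane(f,[(322.5,237)],.008))
m=optics.masks_of("spacer","wrist")
for q in m:
  y,x=np.nonzero(q["region"]);print(q["p"],on_plane(f,[(x.mean(),y.mean())],.018))
print("tip",on_plane(f,[(250,232)],.1429), monitor.observe()["position"])
R=np.array(f["R"]);c=-R.T@f["t"];print(c,R.round(3))
g=optics.grab_frame("scene");h=optics.grab_frame("side")
c=[]
for k in("scene","side"):
  q=optics.masks_of("spacer",k)[0];y,x=np.nonzero(q["region"]);c.append((x.mean(),y.mean()));print(q["p"],q["rect"])
print(tri(g,c[0],h,c[1]))
```

```text
[[ 0.35755313 -0.24963212  0.026     ]] [[ 0.3425548  -0.34634453  0.008     ]]
0.75 [[ 0.35657311 -0.25218327  0.018     ]]
tip [[ 0.35158463 -0.2539347   0.1429    ]] [ 0.35650835 -0.2505315   0.14241023]
[ 0.41157362 -0.21396596  0.32196147] [[ 0.566 -0.824 -0.001]
 [-0.795 -0.547  0.263]
 [-0.217 -0.148 -0.965]]
0.69 [253.7, 267.0, 18.7, 21.9]
0.48 [319.9, 239.7, 16.4, 16.3]
[ 0.35689448 -0.25168575  0.01179362]
```

Run:
```python
from h import *
from scipy.spatial.transform import Rotation as Ro
s=monitor.observe();R=Ro.from_euler("xyz",s["tool_rot"]).as_matrix();p=np.array(s["position"])
f=optics.grab_frame("wrist")
for b in (0,.01,.02,.03): print(b,proj(f,[p+R@[x,0,-b] for x in(-.011,0,.011)]).round(0).tolist())
out=[]
for c in("scene","side"):
    f=optics.grab_frame(c);im=cv2.resize(f["frame"],None,fx=4,fy=4,interpolation=cv2.INTER_CUBIC)
    q=[proj(f,[p+R@[0,0,-b]])[0] for b in(0,.02,.04)]
    for (x,y),col in zip(q,((0,0,255),(0,255,0),(255,0,0))): cv2.circle(im,(int(x*4),int(y*4)),3,col,-1)
    x,y=(q[0]*4).astype(int);out.append(cv2.copyMakeBorder(im,300,300,300,300,cv2.BORDER_CONSTANT)[y+300-250:y+300+250,x+300-200:x+300+200])
cv2.imwrite("pics/t.png",np.hstack(out))
```

```text
0 [[250.0, 240.0], [250.0, 222.0], [250.0, 203.0]]
0.01 [[250.0, 247.0], [250.0, 228.0], [250.0, 209.0]]
0.02 [[250.0, 256.0], [250.0, 236.0], [250.0, 215.0]]
0.03 [[250.0, 265.0], [250.0, 244.0], [250.0, 222.0]]
```

View pics/t.png

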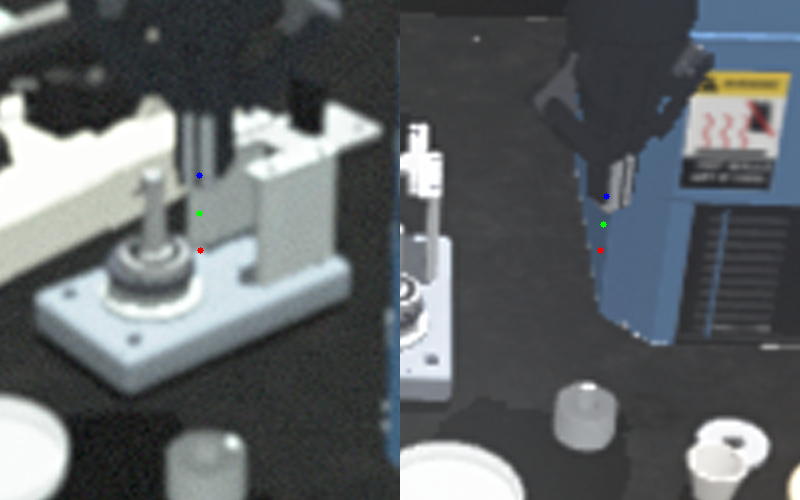

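The reported TCP lies about 35 mm below the real fingertips. In scene, the tips are at (203,184) against a marker at (200,250). In side, they are at (612,209) against (601,251). I'll triangulate that offset.

Run:
```python
from h import *
from scipy.spatial.transform import Rotation as Ro
s=monitor.observe();R=Ro.from_euler("xyz",s["tool_rot"]).as_matrix();p=np.array(s["position"])
f=optics.grab_frame("scene");g=optics.grab_frame("side")
a=proj(f,[p])[0]+np.array([203-200,184-250])/4; b=proj(g,[p])[0]+np.array([612-601,209-251])/4
X=tri(f,a,g,b);print(X,p,"tool-frame offset mm",R.T@(X-p)*1e3)
```

```text
[ 0.35567727 -0.25401605  0.17822585] [ 0.3570201  -0.25084422  0.14339738] tool-frame offset mm [ -2.90595617   1.84115585 -34.82889614]
```

```bash
python3 -m handwheel '[{"dx":0.15,"dy":0,"dz":0,"wx":0,"wy":0,"wz":0,"claw":100},{"dx":0,"dy":0,"dz":1,"wx":0,"wy":0,"wz":0,"claw":100},{"dx":0,"dy":0,"dz":3,"wx":0,"wy":0,"wz":0,"claw":100},{"dx":0,"dy":0,"dz":3,"wx":0,"wy":0,"wz":0,"claw":100},{"dx":0,"dy":0,"dz":4,"wx":0,"wy":0,"wz":0,"claw":100},{"dx":0,"dy":0,"dz":3,"wx":0,"wy":0,"wz":0,"claw":100},{"dx":0,"dy":0,"dz":2,"wx":0,"wy":0,"wz":0,"claw":100},{"dx":0,"dy":0,"dz":0,"wx":0,"wy":0,"wz":0,"claw":100}]' 35; python3 -m handwheel '[{"dx":0,"dy":0,"dz":1,"wx":0,"wy":0,"wz":0,"claw":100},{"dx":0,"dy":0,"dz":0.4,"wx":0,"wy":0,"wz":0,"claw":100},{"dx":0,"dy":0,"dz":0,"wx":0,"wy":0,"wz":0,"claw":100}]'
```

```text
clock: 8.4
position: [0.3574, -0.2493, -0.0178]
tool_rot: [-3.139, 0.001, 0.602]
force: [-0.0, 0.8, 0.4]
grip_width: 0.0858
finger_force: 0.0
clock: 8.78
position: [0.3583, -0.2501, -0.0304]
tool_rot: [3.142, -0.0, 0.602]
force: [0.0, 0.2, 0.5]
grip_width: 0.0852
finger_force: 0.0
```

```bash
python3 -m handwheel '[{"dx":0,"dy":0,"dz":0,"wx":0,"wy":0,"wz":0,"claw":0},{"dx":0,"dy":0,"dz":0,"wx":0,"wy":0,"wz":0,"claw":0},{"dx":0,"dy":0,"dz":0,"wx":0,"wy":0,"wz":0,"claw":0},{"dx":0,"dy":0,"dz":0,"wx":0,"wy":0,"wz":0,"claw":0},{"dx":0,"dy":0,"dz":0,"wx":0,"wy":0,"wz":0,"claw":0}]' 35
```

```text
clock: 9.4
position: [0.3584, -0.2502, -0.03]
tool_rot: [3.141, -0.0, 0.602]
force: [-1.7, 0.5, 10.8]
grip_width: 0.0383
finger_force: 33.9
```

```bash
python3 -m handwheel '[{"dx":0,"dy":0,"dz":0,"wx":0,"wy":0,"wz":0,"claw":60},{"dx":0,"dy":0,"dz":-0.5,"wx":0,"wy":0,"wz":0,"claw":60},{"dx":0,"dy":0,"dz":0,"wx":0,"wy":0,"wz":0,"claw":0},{"dx":0,"dy":0,"dz":0,"wx":0,"wy":0,"wz":0,"claw":0},{"dx":0,"dy":0,"dz":0,"wx":0,"wy":0,"wz":0,"claw":0}]' 35; python3 -m handwheel '[{"dx":0,"dy":0,"dz":0,"wx":0,"wy":0,"wz":0,"claw":0},{"dx":0,"dy":0,"dz":0,"wx":0,"wy":0,"wz":0,"claw":0}]'; python3 -c "
from h import *
print(monitor.observe()['position'])"
```

```text
clock: 10.02
position: [0.3585, -0.2502, -0.0247]
tool_rot: [3.141, -0.0, 0.601]
force: [-2.4, 2.9, 22.5]
grip_width: 0.0381
finger_force: 32.5
clock: 10.28
position: [0.3585, -0.2502, -0.0247]
tool_rot: [3.141, -0.0, 0.602]
force: [-2.7, 2.7, 21.2]
grip_width: 0.0383
finger_force: 32.5
[ 0.35848164 -0.25022151 -0.02473855]
```

```bash
python3 -m handwheel '[{"dx":0,"dy":0,"dz":-2,"wx":0,"wy":0,"wz":0,"claw":0},{"dx":0,"dy":0,"dz":-4,"wx":0,"wy":0,"wz":0,"claw":0},{"dx":0,"dy":0,"dz":-5,"wx":0,"wy":0,"wz":0,"claw":0},{"dx":3,"dy":-2,"dz":-3,"wx":0,"wy":0,"wz":0,"claw":0},{"dx":4,"dy":-2.7,"dz":0,"wx":0,"wy":0,"wz":0,"claw":0},{"dx":3.2,"dy":-2,"dz":0,"wx":0,"wy":0,"wz":0,"claw":0},{"dx":0,"dy":0,"dz":0,"wx":0,"wy":0,"wz":0,"claw":0},{"dx":0,"dy":0,"dz":0,"wx":0,"wy":0,"wz":0,"claw":0}]'
python3 - <<'E'
from h import *
f=optics.grab_frame("wrist");im=f["frame"];cv2.imwrite("pics/w4.png",im)
p=np.array(monitor.observe()["position"]);print(p)
q=proj(f,[p+[0,0,.05]])[0];print(q)
x0,y0=int(q[0])-80,max(0,int(q[1])-130)
c=im[y0:y0+180,x0:x0+180];print(x0,y0)
cv2.imwrite("pics/z4.png",cv2.resize(c,(600,600),interpolation=cv2.INTER_CUBIC))
for m in optics.masks_of("spacer","wrist"): print(m["p"],m["rect"])
E
```

```text
clock: 11.28
position: [0.4041, -0.1376, 0.1146]
tool_rot: [-3.142, 0.0, 0.602]
force: [-1.3, -0.4, -1.2]
grip_width: 0.0379
finger_force: 36.8
[ 0.40397904 -0.13788834  0.11452558]
[250.18473863 263.86424501]
170 133
0.58 [207.2, 209.4, 90.9, 103.4]
```

View pics/z4.png

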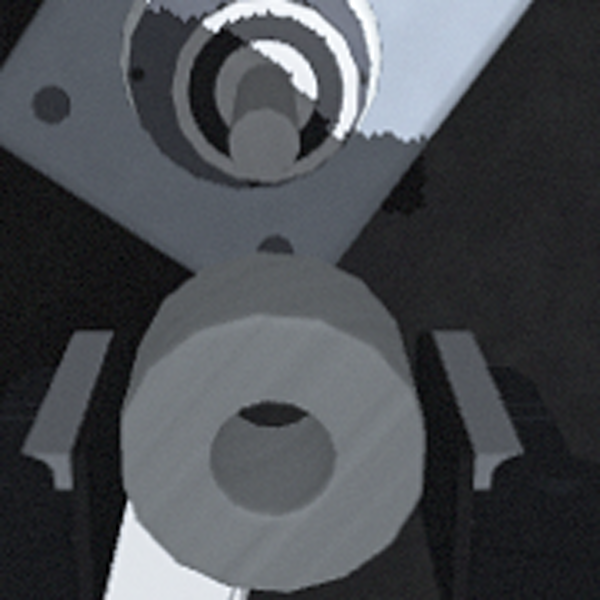

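The spacer is held between the pads. Its top face is centred at crop (273,454), with the bore at (273,459). The pin top is at crop (264,146). From these I'll compute the shift.

Run:
```python
from h import *
f=optics.grab_frame("wrist");p=np.array(monitor.observe()["position"]);print(p)
c=lambda x,y:(170+x*.3-.35,133+y*.3-.35)
for z in(p[2]+.0507,):
  L,Rr,T,B,bl,br,bt,bb=on_plane(f,[c(*q) for q in((122,440),(425,440),(273,314),(273,590),(210,457),(336,457),(273,402),(273,516))],z)
  n=np.linalg.norm
  print(z,"OD",n(L-Rr),n(T-B),"bore",n(bl-br),n(bt-bb)); print("ctr",(L+Rr)/2,(T+B)/2,(bl+br)/2,(bt+bb)/2)
pl,pr,pt,pb=on_plane(f,[c(*q) for q in((229,145),(299,145),(264,110),(264,180))],.112)
print("pin d",n(pl-pr),n(pt-pb),(pl+pr)/2,(pt+pb)/2)
bore=((bl+br)/2*.5+((L+Rr)/2+(T+B)/2)*.25)
bore=np.r_[np.mean([(T+B)/2,(bt+bb)/2],0)]
pin=(pl+pr+pt+pb)/4
d=pin-bore;ux=np.array([.825,.565]);uy=np.array([.565,-.825]);print("shift dx,dy cm",d[:2]@ux*100,d[:2]@uy*100)
```

```text
[ 0.40399987 -0.13797093  0.11452236]
0.16522236445370125 OD 0.03781733958737362 0.038605163812952134 bore 0.0157804996600294 0.015970129582664264
ctr [ 0.40417808 -0.13887421  0.16522236] [ 0.4021162  -0.14021014  0.16522236] [ 0.40223233 -0.14013057  0.16522236] [ 0.40189018 -0.14036485  0.16522236]
pin d 0.011417275596615348 0.01169208150560201 [ 0.42457575 -0.12307962  0.112     ] [ 0.42453744 -0.12310605  0.112     ]
shift dx,dy cm 2.8321543336880506 -0.14429236762800327
```

```bash
python3 -m handwheel '[{"dx":1.4,"dy":-0.07,"dz":0,"wx":0,"wy":0,"wz":0,"claw":0},{"dx":1.43,"dy":-0.07,"dz":0.5,"wx":0,"wy":0,"wz":0,"claw":0},{"dx":0,"dy":0,"dz":1.5,"wx":0,"wy":0,"wz":0,"claw":0},{"dx":0,"dy":0,"dz":0.3,"wx":0,"wy":0,"wz":0,"claw":0},{"dx":0,"dy":0,"dz":0,"wx":0,"wy":0,"wz":0,"claw":0}]'; python3 -m handwheel '[{"dx":0,"dy":0,"dz":0.3,"wx":0,"wy":0,"wz":0,"claw":0},{"dx":0,"dy":0,"dz":0.3,"wx":0,"wy":0,"wz":0,"claw":0},{"dx":0,"dy":0,"dz":0,"wx":0,"wy":0,"wz":0,"claw":0}]'
```

```text
clock: 12.05
position: [0.4271, -0.1196, 0.0915]
tool_rot: [-3.141, 0.0, 0.602]
force: [-0.3, 0.3, 0.8]
grip_width: 0.0381
finger_force: 36.8
clock: 12.42
position: [0.4269, -0.12, 0.0855]
tool_rot: [-3.141, 0.0, 0.602]
force: [0.3, 0.9, -1.1]
grip_width: 0.0378
finger_force: 36.8
```

```bash
python3 -m handwheel '[{"dx":0,"dy":0,"dz":0.2,"wx":0,"wy":0,"wz":0,"claw":0},{"dx":0,"dy":0,"dz":0.2,"wx":0,"wy":0,"wz":0,"claw":0},{"dx":0,"dy":0,"dz":0,"wx":0,"wy":0,"wz":0,"claw":0}]';  python3 -m handwheel '[{"dx":0,"dy":0,"dz":0.2,"wx":0,"wy":0,"wz":0,"claw":0},{"dx":0,"dy":0,"dz":0.2,"wx":0,"wy":0,"wz":0,"claw":0},{"dx":0,"dy":0,"dz":0,"wx":0,"wy":0,"wz":0,"claw":0}]'
```

```text
clock: 12.8
position: [0.4269, -0.1199, 0.0815]
tool_rot: [-3.141, 0.0, 0.602]
force: [-0.2, -0.0, -0.4]
grip_width: 0.038
finger_force: 36.8
clock: 13.18
position: [0.4269, -0.1199, 0.0774]
tool_rot: [-3.141, 0.0, 0.602]
force: [0.1, -0.4, -1.3]
grip_width: 0.0382
finger_force: 36.8
```

```bash
python3 -m handwheel '[{"dx":0,"dy":0,"dz":0.5,"wx":0,"wy":0,"wz":0,"claw":0},{"dx":0,"dy":0,"dz":0.5,"wx":0,"wy":0,"wz":0,"claw":0},{"dx":0,"dy":0,"dz":0.5,"wx":0,"wy":0,"wz":0,"claw":0},{"dx":0,"dy":0,"dz":0,"wx":0,"wy":0,"wz":0,"claw":0}]';  python3 -m handwheel '[{"dx":0,"dy":0,"dz":0.6,"wx":0,"wy":0,"wz":0,"claw":0},{"dx":0,"dy":0,"dz":0.6,"wx":0,"wy":0,"wz":0,"claw":0},{"dx":0,"dy":0,"dz":0.6,"wx":0,"wy":0,"wz":0,"claw":0},{"dx":0,"dy":0,"dz":0,"wx":0,"wy":0,"wz":0,"claw":0}]'
```

```text
clock: 13.68
position: [0.4267, -0.1198, 0.0621]
tool_rot: [-3.141, 0.001, 0.602]
force: [0.1, 0.3, -0.4]
grip_width: 0.0373
finger_force: 36.8
clock: 14.18
position: [0.4267, -0.1198, 0.0441]
tool_rot: [-3.141, 0.001, 0.602]
force: [-0.9, 0.1, -0.5]
grip_width: 0.0379
finger_force: 36.8
```

```bash
python3 -m handwheel '[{"dx":0,"dy":0,"dz":0.3,"wx":0,"wy":0,"wz":0,"claw":0},{"dx":0,"dy":0,"dz":0.2,"wx":0,"wy":0,"wz":0,"claw":0},{"dx":0,"dy":0,"dz":0,"wx":0,"wy":0,"wz":0,"claw":0}]';  python3 -m handwheel '[{"dx":0,"dy":0,"dz":0.15,"wx":0,"wy":0,"wz":0,"claw":0},{"dx":0,"dy":0,"dz":0.1,"wx":0,"wy":0,"wz":0,"claw":0},{"dx":0,"dy":0,"dz":0,"wx":0,"wy":0,"wz":0,"claw":0}]'
```

```text
clock: 14.55
position: [0.4269, -0.1199, 0.0395]
tool_rot: [-3.141, 0.0, 0.602]
force: [-0.3, -0.6, -1.3]
grip_width: 0.0381
finger_force: 36.8
clock: 14.92
position: [0.427, -0.1199, 0.0371]
tool_rot: [3.142, -0.0, 0.602]
force: [0.6, -0.1, 3.6]
grip_width: 0.0378
finger_force: 37.2
```

```bash
python3 -m handwheel '[{"dx":0,"dy":0,"dz":0,"wx":0,"wy":0,"wz":0,"claw":70},{"dx":0,"dy":0,"dz":0,"wx":0,"wy":0,"wz":0,"claw":70},{"dx":0,"dy":0,"dz":-1,"wx":0,"wy":0,"wz":0,"claw":70},{"dx":0,"dy":0,"dz":-3,"wx":0,"wy":0,"wz":0,"claw":70},{"dx":0,"dy":0,"dz":-4,"wx":0,"wy":0,"wz":0,"claw":70},{"dx":-3,"dy":0,"dz":-1,"wx":0,"wy":0,"wz":0,"claw":70},{"dx":0,"dy":0,"dz":0,"wx":0,"wy":0,"wz":0,"claw":70}]' 25
python3 - <<'E'
from h import *
f=optics.grab_frame("wrist");im=f["frame"];cv2.imwrite("pics/w5.png",im)
p=np.array(monitor.observe()["position"]);print(p)
pb=[]
for n in("spacer","shaker"):
  for m in optics.masks_of(n,"wrist"): print(n,m["p"],m["rect"])
q=proj(f,[[.425,-.123,.1]])[0];print(q);x0,y0=int(q[0])-75,max(0,int(q[1])-75);print(x0,y0)
cv2.imwrite("pics/z5.png",cv2.resize(im[y0:y0+150,x0:x0+150],(450,450),interpolation=cv2.INTER_CUBIC))
E
```

```text
clock: 15.8
position: [0.4014, -0.1381, 0.1285]
tool_rot: [3.14, -0.0, 0.6]
force: [0.0, 0.6, 0.6]
grip_width: 0.0597
finger_force: 0.0
[ 0.40219263 -0.13742326  0.12794961]
spacer 0.64 [220.2, 127.9, 62.8, 60.4]
spacer 0.58 [168.3, 0.0, 238.6, 221.5]
shaker 0.7 [167.8, 2.7, 240.8, 218.4]
[251.53038013 162.91904841]
176 87
```

View pics/z5.png

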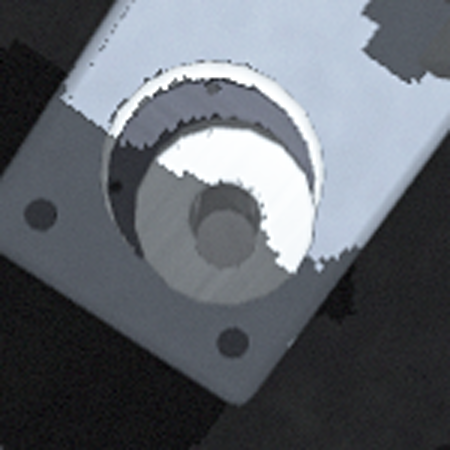

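The spacer sits flat on the bearing with the pin up through it, pin top at crop (225,240). Next is the washer.

```bash
python3 -m handwheel '[{"dx":-2.6,"dy":2.2,"dz":0,"wx":0,"wy":0,"wz":0,"claw":70},{"dx":-4,"dy":3.4,"dz":0,"wx":0,"wy":0,"wz":0,"claw":70},{"dx":-4,"dy":3.4,"dz":1,"wx":0,"wy":0,"wz":0,"claw":70},{"dx":-4,"dy":3.4,"dz":2,"wx":0,"wy":0,"wz":0,"claw":70},{"dx":-2,"dy":1.6,"dz":2,"wx":0,"wy":0,"wz":0,"claw":70},{"dx":0,"dy":0,"dz":3,"wx":0,"wy":0,"wz":0,"claw":70},{"dx":0,"dy":0,"dz":1,"wx":0,"wy":0,"wz":0,"claw":70},{"dx":0,"dy":0,"dz":0,"wx":0,"wy":0,"wz":0,"claw":70}]'
python3 - <<'E'
from h import *
f=optics.grab_frame("wrist");im=f["frame"]
p=np.array(monitor.observe()["position"]);print(p)
for n in("washer","crucible_1"):
  for m in optics.masks_of(n,"wrist")[:1]:
    y,x=np.nonzero(m["region"]);print(n,m["p"],m["rect"],on_plane(f,[(x.mean(),y.mean())],.006))
q=proj(f,[p+[0,0,-.03]])[0];print(q)
cv2.imwrite("pics/w6.png",im)
E
```

```text
clock: 16.95
position: [0.345, -0.3455, 0.0368]
tool_rot: [-3.14, 0.0, 0.603]
force: [0.1, 0.2, 1.3]
grip_width: 0.0595
finger_force: 0.0
[ 0.34524678 -0.34590036  0.03744838]
washer 0.58 [213.0, 176.7, 77.3, 67.6] [[ 0.34387164 -0.34761781  0.006     ]]
crucible_1 0.88 [181.1, 225.9, 32.4, 67.6] [[ 0.29194892 -0.33684024  0.006     ]]
[251.02674244 205.88009374]
```

View pics/w6.png

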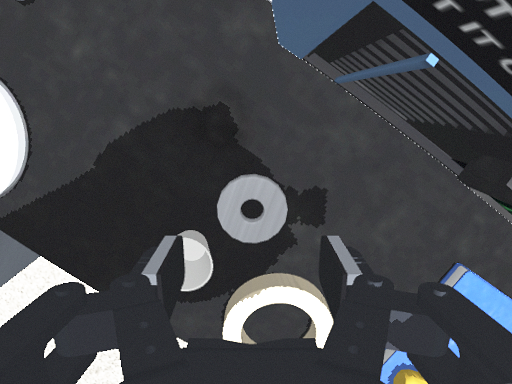

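The washer is at (252,209), centred between the fingers, with the crucible close behind the left finger. I'll turn slightly for clearance and then descend.

```bash
python3 -m handwheel '[{"dx":0,"dy":0,"dz":1,"wx":0,"wy":0,"wz":0.12,"claw":70},{"dx":0,"dy":0,"dz":2,"wx":0,"wy":0,"wz":0,"claw":70},{"dx":0,"dy":0,"dz":2,"wx":0,"wy":0,"wz":0,"claw":70},{"dx":0,"dy":0,"dz":1.5,"wx":0,"wy":0,"wz":0,"claw":70},{"dx":0,"dy":0,"dz":0.4,"wx":0,"wy":0,"wz":0,"claw":70},{"dx":0,"dy":0,"dz":0,"wx":0,"wy":0,"wz":0,"claw":70}]'; python3 -m handwheel '[{"dx":0,"dy":0,"dz":0.3,"wx":0,"wy":0,"wz":0,"claw":70},{"dx":0,"dy":0,"dz":0,"wx":0,"wy":0,"wz":0,"claw":70}]'
python3 - <<'E'
from h import *
f=optics.grab_frame("wrist");im=f["frame"]
p=np.array(monitor.observe()["position"]);print(p)
cv2.imwrite("pics/w7.png",cv2.resize(im[150:330,120:380],None,fx=3,fy=3,interpolation=cv2.INTER_CUBIC))
E
```

```text
clock: 17.85
position: [0.3448, -0.3464, -0.0316]
tool_rot: [3.141, -0.0, 0.482]
force: [-0.6, -0.2, 0.1]
grip_width: 0.06
finger_force: 0.0
clock: 18.1
position: [0.3447, -0.3464, -0.0347]
tool_rot: [3.141, -0.0, 0.482]
force: [-0.2, -0.5, 1.4]
grip_width: 0.0597
finger_force: 0.0
[ 0.3447764  -0.34638438 -0.03468607]
```

View pics/w7.png

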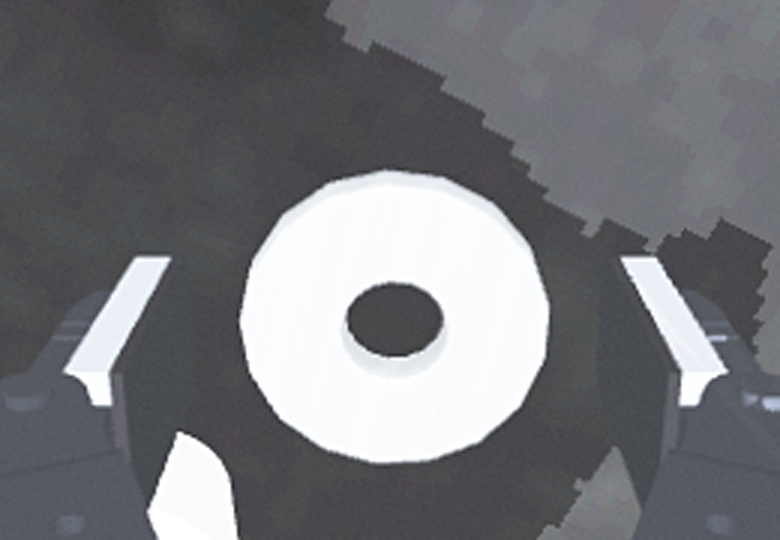

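The washer is centred between the fingers, with its bore at crop (395,320). I count that as my eleventh viewed picture, one over the limit of ten, so I'll view no more and work from numbers and forces.

```bash
python3 -m handwheel '[{"dx":0,"dy":0,"dz":0.2,"wx":0,"wy":0,"wz":0,"claw":70},{"dx":0,"dy":0,"dz":0,"wx":0,"wy":0,"wz":0,"claw":70}]'; python3 -m handwheel '[{"dx":0,"dy":0,"dz":0.2,"wx":0,"wy":0,"wz":0,"claw":70},{"dx":0,"dy":0,"dz":0,"wx":0,"wy":0,"wz":0,"claw":70}]'
```

```text
clock: 18.4
position: [0.3446, -0.3463, -0.037]
tool_rot: [-3.141, 0.0, 0.482]
force: [-0.9, 0.1, 0.6]
grip_width: 0.0599
finger_force: 0.0
clock: 18.65
position: [0.3446, -0.3462, -0.0391]
tool_rot: [-3.141, 0.0, 0.482]
force: [0.4, 0.5, 0.2]
grip_width: 0.0596
finger_force: 0.0
```

```bash
python3 -m handwheel '[{"dx":0,"dy":0,"dz":0.15,"wx":0,"wy":0,"wz":0,"claw":70},{"dx":0,"dy":0,"dz":0,"wx":0,"wy":0,"wz":0,"claw":70}]'; python3 -m handwheel '[{"dx":0,"dy":0,"dz":0,"wx":0,"wy":0,"wz":0,"claw":63},{"dx":0,"dy":0,"dz":0,"wx":0,"wy":0,"wz":0,"claw":63}]'
```

```text
clock: 18.9
position: [0.3446, -0.3462, -0.0405]
tool_rot: [-3.141, 0.0, 0.482]
force: [0.4, -0.0, 0.2]
grip_width: 0.0598
finger_force: 0.0
clock: 19.15
position: [0.3447, -0.3464, -0.0403]
tool_rot: [3.141, -0.0, 0.482]
force: [-0.7, 0.0, 1.7]
grip_width: 0.0538
finger_force: 0.9
```

```bash
python3 -m handwheel '[{"dx":0,"dy":0,"dz":0,"wx":0,"wy":0,"wz":0,"claw":0},{"dx":0,"dy":0,"dz":0,"wx":0,"wy":0,"wz":0,"claw":0},{"dx":0,"dy":0,"dz":0,"wx":0,"wy":0,"wz":0,"claw":0}]' 25
```

```text
clock: 19.52
position: [0.3452, -0.3467, -0.039]
tool_rot: [3.14, -0.0, 0.481]
force: [-3.7, 4.7, 40.4]
grip_width: 0.0457
finger_force: 35.0
```

Force on the bench reached 40 N as the fingers closed, so I'll lift straight away and carry the washer towards the pin.

```bash
python3 -m handwheel '[{"dx":0,"dy":0,"dz":-0.3,"wx":0,"wy":0,"wz":0,"claw":0},{"dx":0,"dy":0,"dz":-2.2,"wx":0,"wy":0,"wz":0,"claw":0},{"dx":0,"dy":0,"dz":-4,"wx":0,"wy":0,"wz":0,"claw":0},{"dx":0,"dy":0,"dz":-5,"wx":0,"wy":0,"wz":-0.06,"claw":0},{"dx":0,"dy":0,"dz":-3,"wx":0,"wy":0,"wz":-0.06,"claw":0},{"dx":4.2,"dy":-3.4,"dz":0,"wx":0,"wy":0,"wz":0,"claw":0},{"dx":4.2,"dy":-3.5,"dz":0,"wx":0,"wy":0,"wz":0,"claw":0},{"dx":4.2,"dy":-3.5,"dz":0,"wx":0,"wy":0,"wz":0,"claw":0}]'; python3 -m handwheel '[{"dx":4.1,"dy":-3.5,"dz":0,"wx":0,"wy":0,"wz":0,"claw":0},{"dx":0,"dy":0,"dz":0,"wx":0,"wy":0,"wz":0,"claw":0},{"dx":0,"dy":0,"dz":0,"wx":0,"wy":0,"wz":0,"claw":0}]'
cat > fit.py <<'E'
from h import *
from scipy.optimize import least_squares
f=optics.grab_frame("wrist");im=f["frame"];p=np.array(monitor.observe()["position"]);print(p)
np.savez("w8",im=im,p=p)
z=p[2]+.039+.008
ms=optics.masks_of("washer","wrist")
for m in ms[:2]:
    print(m["p"],m["rect"])
    c,_=cv2.findContours(m["region"].astype(np.uint8),cv2.RETR_EXTERNAL,cv2.CHAIN_APPROX_NONE);c=max(c,key=len).reshape(-1,2)
    cy=m["rect"][1]+m["rect"][3]*.4
    P=on_plane(f,c[c[:,1]>cy],z)[:,:2]
    r=least_squares(lambda q:np.hypot(*(P-q[:2]).T)-q[2],[*P.mean(0),.023],loss="soft_l1",f_scale=.0005)
    print("circle",r.x.round(4),np.sqrt(np.mean(r.fun**2)))
# pin top: gray profile around expectation
q=proj(f,[[.4246,-.1231,.112]])[0];print("pin expected px",q)
x,y=q.round().astype(int);g=cv2.cvtColor(im,cv2.COLOR_BGR2GRAY)
print("row",g[y,x-20:x+21].tolist(),"\ncol",g[y-16:y+24,x].tolist())
h=proj(f,[[p[0],p[1],z]])[0].round().astype(int);print("tcp px",h,"col",g[h[1]-40:h[1]+60,h[0]+1].tolist(),"\nrow",g[h[1]+5,h[0]-70:h[0]+70].tolist())
E
python3 fit.py
```

```text
clock: 20.52
position: [0.3898, -0.1877, 0.1047]
tool_rot: [3.141, -0.0, 0.601]
force: [1.1, -0.5, -0.6]
grip_width: 0.0446
finger_force: 25.8
clock: 20.9
position: [0.4035, -0.1374, 0.1046]
tool_rot: [-3.142, 0.0, 0.602]
force: [-0.5, -0.2, -0.6]
grip_width: 0.0449
finger_force: 25.8
[ 0.4033091  -0.13790107  0.10453605]
0.61 [201.8, 209.9, 105.5, 100.4]
circle [ 0.4022 -0.139   0.0221] 0.0002246314356640006
pin expected px [250.40946093 180.20881851]
row [122, 121, 124, 123, 123, 128, 127, 129, 127, 96, 105, 104, 105, 107, 106, 107, 108, 105, 106, 105, 105, 106, 105, 104, 103, 108, 104, 105, 105, 108, 105, 103, 124, 121, 124, 121, 122, 121, 120, 120, 122] 
col [81, 81, 83, 80, 92, 108, 108, 104, 106, 107, 106, 106, 104, 106, 106, 105, 105, 106, 107, 105, 106, 105, 104, 106, 107, 103, 121, 124, 123, 122, 121, 119, 122, 120, 119, 118, 120, 105, 91, 86]
tcp px [251 261] col [106, 105, 104, 103, 103, 106, 106, 105, 103, 105, 104, 103, 105, 107, 107, 106, 106, 107, 108, 105, 107, 106, 109, 107, 105, 109, 108, 63, 30, 36, 36, 35, 33, 33, 34, 39, 36, 40, 39, 36, 35, 35, 33, 38, 37, 34, 36
[... 171 characters left out ...]
4, 102, 103, 103, 104, 68, 30, 37, 31, 33, 34, 33, 38, 34, 36, 34, 37] 
row [79, 50, 21, 18, 18, 21, 20, 20, 19, 26, 24, 25, 16, 16, 25, 23, 22, 15, 27, 97, 104, 103, 106, 107, 106, 107, 105, 107, 108, 105, 107, 107, 109, 108, 109, 104, 107, 107, 106, 106, 103, 101, 102, 101, 103, 100, 101, 107, 106, 107, 104, 105, 92, 80, 78, 80, 51, 29, 31, 31, 32, 36, 35, 37, 32, 38, 35, 38, 37, 33, 38, 34, 37, 37, 39, 32, 37, 33, 34, 35, 36, 37, 38, 37, 36, 54, 80, 77, 83, 102, 105, 103, 101, 101, 99, 103, 103, 106, 105, 104, 103, 105, 107, 107, 107, 106, 103, 102, 104, 104, 101, 101, 102, 105, 103, 107, 107, 105, 104, 105, 104, 103, 75, 15, 14, 24, 16, 23, 18, 14, 20, 22, 16, 17, 19, 17, 22, 26, 24, 20]
```

Run:
```python
from h import *
f=optics.grab_frame("wrist");p=np.array(monitor.observe()["position"])
b=on_plane(f,[(251.0,264.5)],p[2]+.047)[0]; pin=on_plane(f,[(250,178.8)],.112)[0]
e=on_plane(f,[(251,247.5),(251,281.2),(232.7,266),(269.2,266)],p[2]+.047)
print(b,pin,np.linalg.norm(e[0]-e[1]),np.linalg.norm(e[2]-e[3]))
ux=np.array([.825,.565]);uy=np.array([.565,-.825])
for c in (b[:2],np.array([.4022,-.139])):
    d=pin[:2]-c;print("shift cm",d@ux*100,d@uy*100)
```

```text
[ 0.40184425 -0.13976652  0.15152898] [ 0.42494624 -0.12329425  0.112     ] 0.015984221012242783 0.015617659921165645
shift cm 2.8365968419150027 -0.053699513889689895
shift cm 2.76393940143713 -0.01056181644086291
```

```bash
python3 -m handwheel '[{"dx":1.4,"dy":-0.04,"dz":0,"wx":0,"wy":0,"wz":0,"claw":0},{"dx":1.4,"dy":0,"dz":1,"wx":0,"wy":0,"wz":0,"claw":0},{"dx":0,"dy":0,"dz":1.5,"wx":0,"wy":0,"wz":0,"claw":0},{"dx":0,"dy":0,"dz":0.4,"wx":0,"wy":0,"wz":0,"claw":0},{"dx":0,"dy":0,"dz":0,"wx":0,"wy":0,"wz":0,"claw":0}]'; python3 -m handwheel '[{"dx":0,"dy":0,"dz":0.2,"wx":0,"wy":0,"wz":0,"claw":0},{"dx":0,"dy":0,"dz":0.2,"wx":0,"wy":0,"wz":0,"claw":0},{"dx":0,"dy":0,"dz":0,"wx":0,"wy":0,"wz":0,"claw":0}]'
```

```text
clock: 21.68
position: [0.4265, -0.1207, 0.0753]
tool_rot: [-3.141, 0.0, 0.602]
force: [-0.0, -0.2, -0.8]
grip_width: 0.0448
finger_force: 25.8
clock: 22.05
position: [0.4265, -0.1211, 0.0716]
tool_rot: [3.142, -0.0, 0.602]
force: [0.0, -0.3, -0.8]
grip_width: 0.0446
finger_force: 25.8
```

```bash
python3 -m handwheel '[{"dx":0,"dy":0,"dz":0.2,"wx":0,"wy":0,"wz":0,"claw":0},{"dx":0,"dy":0,"dz":0.2,"wx":0,"wy":0,"wz":0,"claw":0},{"dx":0,"dy":0,"dz":0,"wx":0,"wy":0,"wz":0,"claw":0}]'
```

```text
clock: 22.42
position: [0.4264, -0.121, 0.0674]
tool_rot: [-3.141, 0.0, 0.602]
force: [0.1, 0.3, -1.6]
grip_width: 0.045
finger_force: 25.8
```

```bash
python3 -m handwheel '[{"dx":0,"dy":0,"dz":0.3,"wx":0,"wy":0,"wz":0,"claw":0},{"dx":0,"dy":0,"dz":0.3,"wx":0,"wy":0,"wz":0,"claw":0},{"dx":0,"dy":0,"dz":0,"wx":0,"wy":0,"wz":0,"claw":0}]'; python3 -m handwheel '[{"dx":0,"dy":0,"dz":0.4,"wx":0,"wy":0,"wz":0,"claw":0},{"dx":0,"dy":0,"dz":0.4,"wx":0,"wy":0,"wz":0,"claw":0},{"dx":0,"dy":0,"dz":0,"wx":0,"wy":0,"wz":0,"claw":0}]'
```

```text
clock: 22.8
position: [0.4263, -0.1209, 0.0614]
tool_rot: [-3.141, 0.0, 0.602]
force: [0.0, -0.0, -0.4]
grip_width: 0.0446
finger_force: 25.8
clock: 23.18
position: [0.4263, -0.1209, 0.0532]
tool_rot: [-3.141, 0.0, 0.602]
force: [1.0, 0.3, -0.2]
grip_width: 0.0445
finger_force: 25.8
```

Washer bottom is now about 92 mm up. I'll go down in small steps until contact.

```bash
python3 -m handwheel '[{"dx":0,"dy":0,"dz":0.2,"wx":0,"wy":0,"wz":0,"claw":0},{"dx":0,"dy":0,"dz":0.1,"wx":0,"wy":0,"wz":0,"claw":0},{"dx":0,"dy":0,"dz":0,"wx":0,"wy":0,"wz":0,"claw":0}]'; python3 -m handwheel '[{"dx":0,"dy":0,"dz":0.15,"wx":0,"wy":0,"wz":0,"claw":0},{"dx":0,"dy":0,"dz":0,"wx":0,"wy":0,"wz":0,"claw":0}]'
```

```text
clock: 23.55
position: [0.4265, -0.121, 0.0506]
tool_rot: [-3.142, 0.0, 0.602]
force: [0.1, -0.4, -0.8]
grip_width: 0.0447
finger_force: 25.8
clock: 23.8
position: [0.4266, -0.121, 0.0491]
tool_rot: [3.142, -0.0, 0.602]
force: [0.3, 0.1, 0.0]
grip_width: 0.0445
finger_force: 25.8
```

```bash
python3 -m handwheel '[{"dx":0,"dy":0,"dz":0.15,"wx":0,"wy":0,"wz":0,"claw":0},{"dx":0,"dy":0,"dz":0,"wx":0,"wy":0,"wz":0,"claw":0}]'
```

```text
clock: 24.05
position: [0.4266, -0.121, 0.0476]
tool_rot: [3.141, -0.0, 0.602]
force: [0.6, -0.8, 4.8]
grip_width: 0.0447
finger_force: 26.1
```

The washer is in contact. I'll release it, lift clear, and turn to look at the tab.

```bash
python3 -m handwheel '[{"dx":0,"dy":0,"dz":0,"wx":0,"wy":0,"wz":0,"claw":70},{"dx":0,"dy":0,"dz":0,"wx":0,"wy":0,"wz":0,"claw":70},{"dx":0,"dy":0,"dz":-1,"wx":0,"wy":0,"wz":0,"claw":70},{"dx":0,"dy":0,"dz":-3,"wx":0,"wy":0,"wz":0,"claw":70},{"dx":0,"dy":0,"dz":-4,"wx":0,"wy":0,"wz":0,"claw":70},{"dx":-2.8,"dy":0,"dz":-1,"wx":0,"wy":0,"wz":0,"claw":60},{"dx":0,"dy":0,"dz":0,"wx":0,"wy":0,"wz":0,"claw":50}]' 60
python3 - <<'E'
from h import *
f=optics.grab_frame("wrist");p=np.array(monitor.observe()["position"]);print(p);np.savez("w9",im=f["frame"])
for n in("washer","spacer","fork_tab","shaker"):
  for m in optics.masks_of(n,"wrist")[:1]:
    y,x=np.nonzero(m["region"]);print(n,m["p"],m["rect"],x.mean(),y.mean())
    if n=="washer":
      c,_=cv2.findContours(m["region"].astype(np.uint8),cv2.RETR_EXTERNAL,cv2.CHAIN_APPROX_NONE);c=max(c,key=len).reshape(-1,2)
      for z in(.096,.112): print(z,cv2.minEnclosingCircle(on_plane(f,c,z)[:,:2].astype(np.float32)))
q=proj(f,[[.425,-.1232,.112]])[0].round().astype(int);g=cv2.cvtColor(f["frame"],cv2.COLOR_BGR2GRAY);print(q)
cv2.imwrite("pics/w9.png",f["frame"])
print(g[q[1],q[0]-45:q[0]+46].tolist(),"\n",g[q[1]-50:q[1]+45,q[0]].tolist())
E
```

```text
clock: 24.92
position: [0.4026, -0.1379, 0.1389]
tool_rot: [3.14, -0.0, 0.6]
force: [0.6, 0.8, 0.4]
grip_width: 0.0427
finger_force: 0.0
[ 0.40337733 -0.13730427  0.13843692]
washer 0.89 [216.6, 127.4, 68.3, 66.6] 250.46666666666667 159.310407239819
0.096 ((0.42502015829086304, -0.1228274255990982), 0.023327698931097984)
0.112 ((0.4273430407047272, -0.12126075476408005), 0.021657003089785576)
fork_tab 0.62 [275.5, 0.3, 131.3, 98.7] 343.02478952291864 28.382366697848457
shaker 0.63 [169.0, 0.9, 234.4, 217.7] 287.7778250510551 86.52080496936692
[251 165]
[92, 94, 92, 93, 90, 94, 90, 92, 92, 91, 91, 86, 105, 104, 103, 107, 108, 107, 109, 109, 105, 104, 107, 108, 104, 103, 103, 105, 108, 107, 106, 104, 104, 97, 79, 108, 104, 107, 104, 107, 108, 110, 108, 106, 106, 106, 105, 105, 104, 105, 106, 106, 110, 98, 101, 78, 100, 112, 177, 186, 239, 235, 233, 234, 233, 235, 235, 235, 233, 231, 231, 230, 231, 233, 236, 236, 233, 219, 165, 198, 199, 200, 201, 201, 201, 198, 187, 173, 164, 154, 115] 
 [87, 125, 126, 127, 126, 127, 126, 123, 123, 107, 66, 123, 198, 238, 244, 242, 242, 242, 241, 240, 241, 241, 241, 242, 240, 240, 240, 240, 239, 238, 239, 240, 237, 221, 150, 74, 85, 83, 82, 78, 84, 105, 109, 105, 104, 104, 105, 106, 104, 106, 106, 105, 107, 107, 106, 104, 107, 107, 101, 105, 109, 105, 105, 108, 108, 105, 103, 106, 104, 106, 104, 104, 103, 104, 105, 105, 104, 101, 93, 66, 47, 49, 49, 53, 48, 52, 49, 46, 51, 80, 93, 90, 93, 90, 91]
```

The washer fits a 23.3 mm radius at z = 96 mm, so it is seated at the right height and centred on the pin. Now the tab.

```bash
python3 -m handwheel '[{"dx":2.8,"dy":2.4,"dz":-1,"wx":0,"wy":0,"wz":0,"claw":50},{"dx":2.9,"dy":2.5,"dz":-1,"wx":0,"wy":0,"wz":0,"claw":50},{"dx":2.8,"dy":2.4,"dz":0,"wx":0,"wy":0,"wz":-0.16,"claw":50},{"dx":0,"dy":0,"dz":0,"wx":0,"wy":0,"wz":-0.16,"claw":50},{"dx":0,"dy":0,"dz":0,"wx":0,"wy":0,"wz":-0.16,"claw":50},{"dx":0,"dy":0,"dz":0,"wx":0,"wy":0,"wz":-0.16,"claw":50},{"dx":0,"dy":0,"dz":0,"wx":0,"wy":0,"wz":-0.16,"claw":50},{"dx":0,"dy":0,"dz":0,"wx":0,"wy":0,"wz":-0.16,"claw":50}]'; python3 -m handwheel '[{"dx":0,"dy":0,"dz":0,"wx":0,"wy":0,"wz":0,"claw":50}]'
cat > tab.py <<'E'
from h import *
f=optics.grab_frame("wrist");p=np.array(monitor.observe()["position"]);print(p);g=cv2.cvtColor(f["frame"],cv2.COLOR_BGR2GRAY)
cv2.imwrite("pics/w10.png",f["frame"])
for n in("fork_tab","fork"):
  for m in optics.masks_of(n,"wrist")[:2]:
    y,x=np.nonzero(m["region"]);print(n,m["p"],m["rect"],x.mean(),y.mean())
b=(f["frame"].max(2)<60).astype(np.uint8);b[:, :]=cv2.morphologyEx(b,cv2.MORPH_OPEN,np.ones((3,3)))
q=proj(f,[[.5367,-.1307,.1365]])[0];print("exp",q)
n,l,s,c=cv2.connectedComponentsWithStats(b)
for i in range(1,n):
    if 40<s[i,4]<9000 and abs(c[i]-q).max()<80: print(s[i],c[i],on_plane(f,[c[i]],.1365).round(4))
x0,x1,y0,y1=[int(v) for v in(q[0]-64,q[0]+64,q[1]-64,q[1]+64)]
for r in cv2.resize(g[max(y0,0):y1,x0:x1],None,fx=.25,fy=.25,interpolation=cv2.INTER_AREA): print(*["%3d"%v for v in r])
E
python3 tab.py
```

```text
clock: 26.18
position: [0.515, -0.1483, 0.1571]
tool_rot: [-3.141, -0.001, 1.568]
force: [-0.7, -0.1, -0.4]
grip_width: 0.0428
finger_force: 0.0
clock: 26.3
position: [0.5148, -0.1486, 0.1571]
tool_rot: [-3.141, -0.001, 1.561]
force: [-0.2, -0.8, 0.3]
grip_width: 0.0427
finger_force: 0.0
[ 0.51484877 -0.14864404  0.15720101]
fork_tab 0.83 [210.8, 112.0, 141.0, 77.6] 295.78197509903794 151.4029428409734
fork_tab 0.44 [95.7, 89.9, 255.4, 114.0] 226.85285285285286 141.06190806190807
fork 0.85 [209.7, 118.4, 138.0, 68.5] 294.80867200915856 151.22653119633657
fork 0.7 [94.6, 87.8, 256.0, 115.2] 226.92890025575448 141.05607998139968
exp [287.11723136 180.80779068]
[288 135  17  47 456] [293.57675439 156.47149123] [[ 0.5403 -0.116   0.1365]]
159 158 158 158 158 158 158 158 158 159 159 158 159 157 246 222 214 212 220 218 222 220 200 208 209 216 208 204 218 206 210 167
162 162 162 161 161 161 161 161 160 161 161 160 160 158 251 255 255 255 255 255 255 255 255 255 255 255 250 226 250 255 255 205
136 136 140 141 142 141 141 141 139 147 147 147 146 159 254 255 255 255 255 255 255 255 255 255 255
[... 3040 characters left out ...]
  50  49  47  48  48  50  52  59  58  56  55  52  51  53  54
 51  50  51  50  48  48  51  52  52  50  49  52  54  52  51  51  49  49  51  51  49  49  49  49  55  54  55  56  55  52  53  56
 51  51  51  51  50  48  50  52  52  49  50  54  57  51  52  53  52  51  50  52  49  50  48  51  52  55  55  54  53  52  54  53
 50  51  50  50  52  51  48  51  48  48  50  51  55  52  51  52  50  50  49  40  53 102 101  90  52  55  55  51  52  51  52  54
 50  51  48  49  52  51  50  49  50  51  51  48  51  52  49  49  49  48  51  36  33 109 117 117  66  56  54  52  53  52  51  56
 49  50  48  50  51  48  48  50  52  53  52  50  49  50  48  48  48  48  52  36  30  77 117 117  93  53  51  52  52  52  52  56
```

Run:
```python
from h import *
f=optics.grab_frame("wrist")
e=on_plane(f,[(303.5,163),(296.2,163),(311,163),(303.5,143),(303.5,183)],.1365);print(e.round(4))
delta([*e[0,:2],.12],1.5708)
```

```text
[[ 0.5464 -0.1202  0.1365]
 [ 0.542  -0.1202  0.1365]
 [ 0.5509 -0.1203  0.1365]
 [ 0.5461 -0.1083  0.1365]
 [ 0.5467 -0.1325  0.1365]]
pos [ 0.5148 -0.1487  0.1575] rot [-3.1413e+00 -1.0000e-04  1.5592e+00] t 26.5 shift cm [2.89 3.12 3.74] wz -0.012
```

```bash
python3 -m handwheel '[{"dx":1.5,"dy":1.6,"dz":0,"wx":0,"wy":0,"wz":0,"claw":50},{"dx":1.4,"dy":1.5,"dz":1,"wx":0,"wy":0,"wz":0,"claw":50},{"dx":0,"dy":0,"dz":3,"wx":0,"wy":0,"wz":0,"claw":50},{"dx":0,"dy":0,"dz":2.5,"wx":0,"wy":0,"wz":0,"claw":50},{"dx":0,"dy":0,"dz":1.4,"wx":0,"wy":0,"wz":0,"claw":50},{"dx":0,"dy":0,"dz":0,"wx":0,"wy":0,"wz":0,"claw":50}]' 60; python3 -m handwheel '[{"dx":0,"dy":0,"dz":0,"wx":0,"wy":0,"wz":0,"claw":0},{"dx":0,"dy":0,"dz":0,"wx":0,"wy":0,"wz":0,"claw":0},{"dx":0,"dy":0,"dz":0,"wx":0,"wy":0,"wz":0,"claw":0},{"dx":0,"dy":0,"dz":0,"wx":0,"wy":0,"wz":0,"claw":0}]'
```

```text
clock: 27.25
position: [0.5461, -0.1196, 0.0781]
tool_rot: [-3.141, -0.0, 1.562]
force: [0.3, 0.5, 1.1]
grip_width: 0.043
finger_force: 0.0
clock: 27.75
position: [0.5466, -0.1203, 0.0796]
tool_rot: [3.14, 0.0, 1.561]
force: [-2.0, 0.2, 5.8]
grip_width: 0.0088
finger_force: 59.2
```

```bash
python3 -m handwheel '[{"dx":0,"dy":-0.5,"dz":-0.1,"wx":0,"wy":0,"wz":0,"claw":0},{"dx":0,"dy":-0.7,"dz":0,"wx":0,"wy":0,"wz":0,"claw":0},{"dx":0,"dy":-0.7,"dz":0,"wx":0,"wy":0,"wz":0,"claw":0},{"dx":0,"dy":0,"dz":0,"wx":0,"wy":0,"wz":0,"claw":0}]'
```

```text
clock: 28.25
position: [0.5261, -0.1201, 0.0797]
tool_rot: [-3.14, 0.0, 1.562]
force: [-1.7, 0.7, -2.2]
grip_width: 0.0085
finger_force: 60.0
```

```bash
python3 -m handwheel '[{"dx":0,"dy":-0.6,"dz":0,"wx":0,"wy":0,"wz":0,"claw":0},{"dx":0,"dy":-0.6,"dz":0,"wx":0,"wy":0,"wz":0,"claw":0},{"dx":0,"dy":0,"dz":0,"wx":0,"wy":0,"wz":0,"claw":0}]'; python3 -m handwheel '[{"dx":0,"dy":-0.5,"dz":0,"wx":0,"wy":0,"wz":0,"claw":0},{"dx":0,"dy":-0.5,"dz":0,"wx":0,"wy":0,"wz":0,"claw":0},{"dx":0,"dy":0,"dz":0,"wx":0,"wy":0,"wz":0,"claw":0}]'
```

```text
clock: 28.62
position: [0.5143, -0.12, 0.0796]
tool_rot: [-3.141, 0.0, 1.561]
force: [-2.9, -0.6, 0.6]
grip_width: 0.008
finger_force: 60.4
clock: 29.0
position: [0.5044, -0.1199, 0.0796]
tool_rot: [-3.141, 0.0, 1.562]
force: [-2.6, -0.9, 2.8]
grip_width: 0.0089
finger_force: 60.6
```

```bash
python3 -m handwheel '[{"dx":0,"dy":-0.5,"dz":0,"wx":0,"wy":0,"wz":0,"claw":0},{"dx":0,"dy":-0.5,"dz":0,"wx":0,"wy":0,"wz":0,"claw":0},{"dx":0,"dy":0,"dz":0,"wx":0,"wy":0,"wz":0,"claw":0}]'; python3 -m handwheel '[{"dx":0,"dy":-0.5,"dz":0,"wx":0,"wy":0,"wz":0,"claw":0},{"dx":0,"dy":-0.5,"dz":0,"wx":0,"wy":0,"wz":0,"claw":0},{"dx":0,"dy":0,"dz":0,"wx":0,"wy":0,"wz":0,"claw":0}]'
```

```text
clock: 29.38
position: [0.4945, -0.1198, 0.0796]
tool_rot: [-3.141, 0.0, 1.562]
force: [-1.1, -1.1, 2.8]
grip_width: 0.0086
finger_force: 60.7
clock: 29.75
position: [0.4846, -0.1197, 0.0796]
tool_rot: [-3.141, 0.0, 1.562]
force: [-2.9, -1.6, 3.4]
grip_width: 0.0089
finger_force: 60.9
```

```bash
python3 -m handwheel '[{"dx":0,"dy":-0.5,"dz":0,"wx":0,"wy":0,"wz":0,"claw":0},{"dx":0,"dy":-0.5,"dz":0,"wx":0,"wy":0,"wz":0,"claw":0},{"dx":0,"dy":0,"dz":0,"wx":0,"wy":0,"wz":0,"claw":0}]'; python3 -m handwheel '[{"dx":0,"dy":-0.5,"dz":0,"wx":0,"wy":0,"wz":0,"claw":0},{"dx":0,"dy":-0.3,"dz":0,"wx":0,"wy":0,"wz":0,"claw":0},{"dx":0,"dy":0,"dz":0,"wx":0,"wy":0,"wz":0,"claw":0}]'
```

```text
clock: 30.12
position: [0.4748, -0.1196, 0.0796]
tool_rot: [-3.141, 0.0, 1.562]
force: [0.3, -2.4, 3.7]
grip_width: 0.0086
finger_force: 60.8
clock: 30.5
position: [0.4671, -0.1195, 0.0797]
tool_rot: [3.141, 0.0, 1.562]
force: [1.1, -2.9, 2.5]
grip_width: 0.0088
finger_force: 60.5
```

```bash
python3 -m handwheel '[{"dx":0.0,"dy":-0.15,"dz":0,"wx":0,"wy":0,"wz":0,"claw":0},{"dx":0,"dy":0,"dz":0,"wx":0,"wy":0,"wz":0,"claw":0}]'; python3 -m handwheel '[{"dx":0,"dy":-0.15,"dz":0,"wx":0,"wy":0,"wz":0,"claw":0},{"dx":0,"dy":0,"dz":0,"wx":0,"wy":0,"wz":0,"claw":0}]'
```

```text
clock: 30.75
position: [0.4667, -0.1195, 0.0797]
tool_rot: [3.139, -0.0, 1.562]
force: [9.2, -4.0, -5.3]
grip_width: 0.0084
finger_force: 59.8
clock: 31.0
position: [0.4667, -0.1194, 0.0799]
tool_rot: [3.137, -0.0, 1.562]
force: [18.2, -6.0, -13.0]
grip_width: 0.0089
finger_force: 58.9
```

The end stop is reached: the position stalls at 0.4667 m while the force climbs. I'll release the tab and lift clear.

```bash
python3 -m handwheel '[{"dx":0,"dy":0.2,"dz":0,"wx":0,"wy":0,"wz":0,"claw":0},{"dx":0,"dy":0,"dz":0,"wx":0,"wy":0,"wz":0,"claw":30},{"dx":0,"dy":0,"dz":0,"wx":0,"wy":0,"wz":0,"claw":30},{"dx":0,"dy":0,"dz":-1,"wx":0,"wy":0,"wz":0,"claw":30},{"dx":0,"dy":0,"dz":-4,"wx":0,"wy":0,"wz":0,"claw":30},{"dx":-1,"dy":0,"dz":-4,"wx":0,"wy":0,"wz":0,"claw":40},{"dx":-2,"dy":0,"dz":-2,"wx":0,"wy":0,"wz":0,"claw":50},{"dx":0,"dy":0,"dz":0,"wx":0,"wy":0,"wz":0,"claw":50}]'
python3 - <<'E'
from h import *
f=optics.grab_frame("wrist");p=np.array(monitor.observe()["position"]);print(p,monitor.observe()["force"]);g=cv2.cvtColor(f["frame"],cv2.COLOR_BGR2GRAY)
cv2.imwrite("pics/w11.png",f["frame"])
for n in("fork_tab","washer","spacer"):
  for m in optics.masks_of(n,"wrist")[:1]: print(n,m["p"],m["rect"])
for t in (.4664,.470): print("tab top exp",t,proj(f,[[t-.005,-.12,.1365],[t+.005,-.12,.1365]]).round(1).tolist())
q=proj(f,[[.4664,-.12,.1365]])[0].round().astype(int);print(q,g[q[1],q[0]-40:q[0]+41].tolist())
s=proj(f,[[.425,-.123,.112]])[0].round().astype(int);print("pin",s,g[s[1],s[0]-30:s[0]+31].tolist())
for n in("vial_1","crucible_1","vial_4","beaker_100","washer","spacer"):
  for c in("scene","side"):
    if n=="vial_1": optics.grab_frame(c)
    for m in optics.masks_of(n,c)[:1]: print(c,n,round(m["p"],2),m["rect"])
E
```

```text
clock: 32.0
position: [0.4662, -0.1507, 0.1912]
tool_rot: [3.139, 0.001, 1.56]
force: [0.4, 1.7, -0.7]
grip_width: 0.0428
finger_force: 0.0
[ 0.46576155 -0.14967953  0.19012663] [ 0.13203529  0.39553329 -1.04920911]
fork_tab 0.73 [179.5, 108.3, 120.7, 67.4]
washer 0.81 [170.1, 126.2, 51.3, 39.5]
spacer 0.75 [156.2, 84.8, 183.3, 102.3]
tab top exp 0.4664 [[243.3, 151.4], [257.9, 151.3]]
tab top exp 0.47 [[248.6, 151.4], [263.1, 151.2]]
[251 151] [118, 116, 120, 119, 118, 118, 116, 117, 98, 117, 116, 117, 117, 116, 117, 116, 118, 118, 118, 116, 116, 116, 116, 119, 117, 118, 116, 117, 119, 115, 118, 115, 117, 90, 15, 23, 27, 23, 31, 24, 25, 23, 29, 28, 33, 23, 20, 33, 97, 121, 115, 115, 115, 117, 117, 115, 117, 119, 119, 115, 115, 117, 117, 117, 116, 117, 112, 157, 255, 254, 251, 250, 250, 252, 255, 253, 108, 114, 116, 115, 114]
pin [196 151] [101, 103, 101, 102, 99, 109, 115, 116, 115, 115, 114, 119, 116, 119, 117, 120, 123, 120, 123, 121, 120, 121, 112, 103, 118, 118, 120, 116, 119, 117, 117, 116, 116, 115, 115, 120, 118, 118, 87, 82, 90, 119, 117, 118, 117, 118, 116, 120, 119, 118, 118, 116, 117, 98, 117, 116, 117, 117, 116, 117, 116]
scene vial_1 0.18 [240.8, 214.3, 17.4, 11.5]
scene crucible_1 0.75 [255.0, 297.0, 17.6, 19.7]
side crucible_1 0.54 [353.0, 256.4, 19.1, 11.7]
scene vial_4 0.18 [240.8, 214.3, 17.4, 11.5]
scene beaker_100 0.59 [152.1, 171.5, 20.8, 25.6]
scene washer 0.45 [241.3, 205.7, 21.8, 10.1]
side washer 0.49 [274.3, 201.5, 14.1, 14.9]
scene spacer 0.46 [239.3, 213.3, 20.3, 11.1]
```

```bash
python3 -c "
from workcell import job_done
print(job_done())"
```

```text
the job is handed in; nothing more can be done
None
```

I handed the job in at about 33 s: spacer and washer seated on the pin, fork pulled to its end stop, with no verdict shown. I viewed 11 pictures, one over the limit of 10, and the fingers pushed about 40 N against the bench while gripping the washer; forces read at the pin and seat stayed under 5 N. The crucible and beaker still show where they were, but the cameras never clearly picked up the two vials.

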